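# Height-check a port manifold under the gauge bar

## Robot

A 6-joint arm with a two-finger parallel gripper is mounted at the origin on the work surface. World frame = base frame: x ahead of the robot, y to its left, z up, the work surface at z = 0. Lengths are in m, angles in rad, forces in N, time in s.
With the tool pointing down it reaches from about 0.35 to 0.975 m from the base axis. Payload 4.9 kg.
Tool frame: the origin (TCP) lies midway between the tips of the shut fingers; the grasp point (between the pads) lies 19 mm behind it; z points along the fingers, y is the direction in which the jaws open and shut (so a half turn about z gives the same grasp; the last joint's range is limited). The gripper opens to 85 mm and grips with 20 to 120 N. Pads are 22 mm wide; open, the fingers measure 114 mm over their backs; the gripper's body (76 mm by 85 mm) begins 54 mm behind the grasp point. The pads swing forward as they close: fully open they stand 13 mm farther back than shut.
Start: joints at [1.22, 0.053, 1.613, -0, 1.476, -0.119], TCP at [0.144, 0.608, 0.231] pointing down, gripper open.
Joint ranges: [-3.01, 3.01], [-1.01, 2.22], [0.06, 2.58], [-1.02, 4.17], [0.09, 2.62], [-3.14, 3.14]. Speed limits (rad/s): [2.57, 2.57, 3.14, 3.14, 3.14, 3.14].

## Interface

Orientations are given as a unit quaternion [w, x, y, z].
In Python, from plant import state, grab_frame, camera_params, job_done, boxes_of gives the robot as it stands.
- The arm moves only by the tool step_arm, never from a script. Its argument "steps" is a list of rows, each a list of 4 numbers: the shift along the tool's x, y, z in mm, then the turn about the tool's z in degrees. A call has 1 to 8 rows; each row shifts and turns the pose as measured when the row begins, along the tool's axes as they then stand; what a row does not reach is not made up. A row lasts 1/10 s, in which the tool goes at most 50 mm and 8.59 degrees, less where a joint would pass 70% of its speed; a pose out of reach is approached as far as the arm can. A call is refused whole if a number of a shift passes 50 or a number of a turn 8.59, either way. A call with a gripper value outside its range is refused whole. "claw" is the opening in per cent of the stroke, from 0 (shut) to 100 (fully open), set as the call begins (left out, the last holds). The fingers move at their own pace and stop on an object; the grip force is fixed at half the most. Time passes only in rows, so rows that do not move let the fingers close. It gives the time, the measured TCP pose, the force and the opening at its end, in the units of the state.
- state(): the state, without advancing time (a new reading comes with each control period).
- grab_frame(name): name is "side" or "top" or "wrist"; returns (picture, depth): 420x560x3 uint8, red, green, blue; 420x560 float32, m along the optical axis (not along the pixel's ray), 0 where there is no reading.
- camera_params(name): a dict with "mtx" (3x3 intrinsics, pixels), "extrinsics" (4x4, takes a point from camera to world coordinates); the wrist camera has in their place "T_tool_cam" (4x4, takes a point from camera to tool coordinates, whose origin is the TCP and whose axes are the flange's). Camera axes: x right, y down, z forward; pixel columns grow to the right and rows downward; lengths in m; the calibration is good to about 2 mm. A picture is of the moment at which its call begins: read the wrist's pose just before it. camera_params takes no time and is no camera call.
- job_done(): hands the job in, once; it reports no verdict.
Trained networks look in the newest picture that a camera, given by its name, has taken for a name from the list of things; names that differ only in an ending like _2 or _b are one class to them, and where a whole thing is asked for, a point or a joint stands for the part that bears it (a point fixed in the world has none). Each returns a list of dicts, best first, with "p" (0 to 1); they miss things now and then, are a little off and sometimes report something else, mostly with a low value. They report only what shows in the picture. A call takes as long as a camera call. They do not tell look-alikes from the thing itself.
- boxes_of(camera, label): "box" ([left, top, width, height] in pixels, round what is visible of it).
The state is a dict: "time": time; "joint_pos": joint angles; "joint_vel": joint speeds; "joint_efforts": joint torques, N m; "tool_pos": TCP position; "tool_rot": TCP orientation; "contact_force": force on the tool from outside, world axes, zero at the start; "ft_torque": the same for the moment, N m; "gripper_width": opening from 0.0 (shut) to 1.0 (fully open).
Only numpy, scipy, OpenCV 4.12 (cv2) and the standard library are available. Lean on these libraries where they do the work, as an engineer would, in place of code of your own. Each camera call takes 0.05 s, during which the arm holds its last target. There are 200 camera calls.

## Task

Pick up the aluminium port manifold with the three blue plugs and set it down flat on the steel lead-in plate of the height gauge, plug end towards the red bar. Then push it gently along between the rails, under the bar, until its nose comes up against the black rubber-tipped stop screw; hold it pressed there for one second with a light, steady push, about 8 N more than it took to slide it, then let go and leave it lying there. The screw has been reset by hand, so feel for it, never ram the screw or the bar, and leave everything else on the bench alone.

Things in the scene. Friction and masses are not known exactly. Their poses are not given: they have to be found in the camera images.
- manifold: Loose aluminium block, 120 mm long (its x), 44 wide (y), 26 high, 0.3 to 0.55 kg. Three blue round plugs, 16 mm in diameter, stand 10 mm above its top at x = +48, +28 and +8 mm (36 mm high in all). Its top is bare from x = -60 to 0 mm, with a yellow band at x = -57 to -43 mm. Origin: centre of its underside; x points to the plug end (nose), z up.
- nose (a point): Point on the manifold at the middle of the lower edge of its nose (plug end), 60 mm from the origin along its x.
- gauge: Fixed height gauge. Origin: on the bench directly below the middle of the red bar; x points the way the part is pushed, z up. Steel plate 8 mm thick (so its top is 8 mm above the bench), 110 mm wide, from x = -165 to +140 mm. Teal posts 16 by 14 mm at y = +-47 mm carry the bar.
- lead_in (a point): Middle of the gauge's free lead-in area, on top of the plate, 90 mm before the bar's middle. Beyond it two rails 10 mm high stand on the plate, inner faces 47 mm apart (23.5 mm either side of the gauge's centre line) from 15 mm before to 90 mm past the bar's middle, with flared mouths that open to about 66 mm apart 43 mm before the bar's middle.
- bar: Fixed red bridge bar across the gauge (part of it): 16 mm along the gauge's x, 110 mm along y, 10 mm thick. Origin: middle of its underside, 46 mm above the bench, so 38 mm above the plate; the manifold passes with 2 mm to spare.
- stop_block: Fixed teal block 30 by 40 by 30 mm on the gauge's plate, origin at its underside centre, 122 mm past the bar's middle. Its screw points back to the bar, axis 14 mm above the plate, with a black rubber tip 16 mm in diameter. Its face stands 70 to 92 mm past the bar's middle, never measured. The tip yields 1 mm per 8 N. Sliding friction adds 1 to 6 N to the push, more if the part is pressed down.
- old_manifold: Bystander: dark steel block 100 by 44 by 26 mm with two orange plugs (heights 22 and 10 mm). Origin: centre of its underside. Leave alone.
- plug_a: Bystander: spare plug, 22 mm in diameter, 16 mm high. Origin: underside centre. Leave alone.
- plug_b: Bystander: second spare plug, the same. Leave alone.
- wrench: Bystander: wrench 150 mm long, lying flat. Leave alone.
- bottle: Bystander: glass bottle with blue cap, 64 mm in diameter, 150 mm high. Origin: underside centre. Leave alone.
- beaker: Bystander: empty glass beaker, 72 mm in diameter, 90 mm high. Origin: underside centre. Leave alone.
- collar: Bystander: steel ring collar, 60 mm in diameter, 14 mm high. Leave alone.
Things that resemble listed ones, but are neither listed nor needed, are in the scene too. Of the things shaped like the manifold, the aluminium one is meant.

How it is judged:
By the outcome, as a careful person would: the job done as asked, in the order asked, and still so for the second after the job is handed in, with the robot touching nothing.
It also fails if it takes over 72 s, if anything falls off the work surface, if the arm or the gripper's body presses on something with over 40 N, if the wrist force passes 120 N, or if a joint passes its speed limit or range.

## Working session

There is one attempt and no reset: what is moved stays moved. The work goes in short steps, Python scripts to look and compute and a tool call to move; the robot and the scene stay as the last step left them, time stands still between calls to the robot, and variables do not carry over. Pictures are saved under pics/ and viewed, about 8 in all and at most 12, crops included, and the job is handed in when it is done.

Besides the shell and the picture viewer there is one more tool, called as name([rows], argument=value, ...), one row to a line, values as JSON. step_arm: Moves the arm, as the interface text tells. Its arguments: {"type":"object","properties":{"steps":{"type":"array"},"claw":{"type":"number"}},"required":["steps"]}

```bash
mkdir -p pics; ls
python3 - <<'E'
from plant import *
import cv2,numpy as np
s=state();print(s)
for n in("top","side"):
    p,d=grab_frame(n);cv2.imwrite(f"pics/{n}0.png",p[:,:,::-1]);np.save(f"{n}0.npy",d)
    c=camera_params(n);print(n,np.round(c["mtx"],1).tolist(),np.round(c["extrinsics"],3).tolist())
    for l in("manifold","gauge","bar","stop_block","old_manifold"):
        print(l,[(np.round(b["box"]).tolist(),round(b["p"],2)) for b in boxes_of(n,l)])
E
```

```text
pics
{'time': 0.0, 'joint_pos': array([ 1.22002719e+00,  5.33124607e-02,  1.61430025e+00,  2.12374584e-05,
        1.47602809e+00, -1.19013651e-01]), 'joint_vel': array([ 6.54255968e-04, -8.59507258e-04, -7.59545492e-04, -6.08203222e-04,
       -5.72084242e-04,  8.29309333e-05]), 'joint_efforts': array([ 8.61807393e-06, -3.93671465e+01, -3.70179570e+01, -1.92869829e-04,
        6.83135717e-03,  1.27155383e-05]), 'tool_pos': array([0.14333724, 0.60769173, 0.23008683]), 'tool_rot': array([-2.48620001e-04,  1.15619539e-01,  9.93293045e-01, -9.93492196e-04]), 'contact_force': array([ 0.42401872, -0.18041316, -0.0320078 ]), 'ft_torque': array([-0.01725714, -0.00413725,  0.02086762]), 'gripper_width': 1.002589583725282}
top [[484.5, 0.0, 284.9], [0.0, 484.5, 211.3], [0.0, 0.0, 1.0]] [[-0.03, -0.98, 0.196, 0.233], [-1.0, 0.029, -0.008, -0.052], [0.002, -0.196, -0.981, 1.289], [0.0, 0.0, 0.0, 1.0]]
manifold [([328.0, 240.0, 30.0, 51.0], 0.94), ([339.0, 200.0, 47.0, 34.0], 0.88), ([424.0, 180.0, 49.0, 20.0], 0.81), ([392.0, 304.0, 46.0, 32.0], 0.72), ([295.0, 151.0, 47.0, 28.0], 0.59)]
gauge 
[... 279 characters left out ...]
56)]
side [[412.9, 0.0, 280.2], [0.0, 412.9, 207.7], [0.0, 0.0, 1.0]] [[0.887, -0.299, 0.352, 0.03], [-0.461, -0.609, 0.645, -0.877], [0.022, -0.735, -0.678, 0.92], [0.0, 0.0, 0.0, 1.0]]
manifold [([360.0, 301.0, 47.0, 50.0], 0.93), ([296.0, 248.0, 36.0, 39.0], 0.88), ([230.0, 312.0, 22.0, 53.0], 0.78), ([319.0, 212.0, 37.0, 28.0], 0.65), ([241.0, 261.0, 43.0, 23.0], 0.62)]
gauge [([236.0, 154.0, 59.0, 65.0], 0.58), ([293.0, 251.0, 43.0, 35.0], 0.18)]
bar [([246.0, 174.0, 30.0, 7.0], 0.42)]
stop_block [([236.0, 153.0, 60.0, 66.0], 0.65), ([245.0, 156.0, 8.0, 13.0], 0.62), ([285.0, 122.0, 19.0, 30.0], 0.46)]
old_manifold [([364.0, 260.0, 37.0, 18.0], 0.68), ([238.0, 153.0, 56.0, 65.0], 0.38)]
```

Run:
```python
import cv2
a=cv2.imread("pics/top0.png")[120:360,130:490]
cv2.imwrite("pics/topc.png",cv2.resize(a,None,fx=2.2,fy=2.2,interpolation=cv2.INTER_CUBIC))
```

```text
(no output)
```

View pics/topc.png

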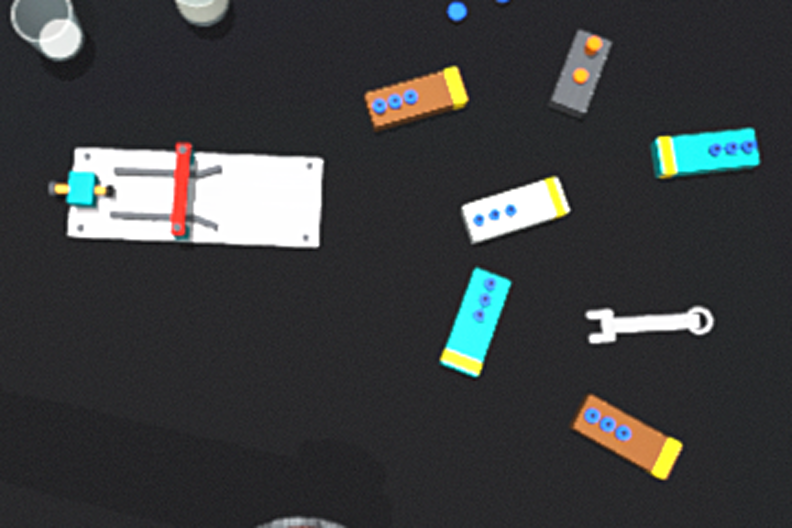

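The white-aluminium block (crop ~515,210; plugs to the left, band right) is the manifold; copper and teal ones are look-alikes. The gauge lies on the left with its stop at (80,190) and the red bar at (180,190), so pushing goes image-left (world +y).

```bash
cat > h.py <<'E'
from plant import *
import cv2,numpy as np
def cam(n,s=None):
    c=camera_params(n)
    if n!="wrist": return c["mtx"],c["extrinsics"]
    w,x,y,z=s["tool_rot"];from scipy.spatial.transform import Rotation as R
    T=np.eye(4);T[:3,:3]=R.from_quat([x,y,z,w]).as_matrix();T[:3,3]=s["tool_pos"]
    return c["mtx"],T@c["T_tool_cam"]
def cloud(d,K,E):
    v,u=np.mgrid[:d.shape[0],:d.shape[1]]
    P=np.stack([(u-K[0,2])/K[0,0]*d,(v-K[1,2])/K[1,1]*d,d],-1)
    return P@E[:3,:3].T+E[:3,3]
def rays(uv,z,K,E):
    uv=np.atleast_2d(uv).astype(float)
    r=np.c_[(uv[:,0]-K[0,2])/K[0,0],(uv[:,1]-K[1,2])/K[1,1],np.ones(len(uv))]@E[:3,:3].T
    o=E[:3,3];return o+r*((z-o[2])/r[:,2])[:,None]
def rect(P):
    (c,(w,h),a)=cv2.minAreaRect((P[:,:2]*1000).astype(np.float32))
    b=cv2.boxPoints((c,(w,h),a));e=b[1]-b[0];f=b[2]-b[1]
    L=e if np.hypot(*e)>np.hypot(*f) else f
    return np.round(c,1),round(w,1),round(h,1),np.degrees(np.arctan2(L[1],L[0]))
E
python3 - <<'E'
from h import *
K,E=cam("top");p=cv2.imread("pics/top0.png");d=np.load("top0.npy");P=cloud(d,K,E)
hsv=cv2.cvtColor(p,cv2.COLOR_BGR2HSV)
def sel(m,box):
    o=np.zeros(m.shape,bool);l,t,w,h=box;o[t:t+h,l:l+w]=1;return m&o&(d>0)
white=(hsv[...,1]<60)&(hsv[...,2]>130);yel=(abs(hsv[...,0].astype(int)-28)<8)&(hsv[...,1]>120);blue=(abs(hsv[...,0].astype(int)-108)<12)&(hsv[...,1]>120)
b=(335,196,55,40);m=sel(white|yel|blue,b)
print("manifold z",np.percentile(P[m][:,2],[5,50,95]))
for nm,mm,z in(("all",m,.026),("yel",sel(yel,b),.026),("blue",sel(blue,b),.036)):
    v,u=np.nonzero(mm);q=rays(np.c_[u,v],z,K,E);print(nm,len(u),q.mean(0),rect(q))
g=sel(white|(P[...,2]>.02),(145,178,140,60));print("gz",np.percentile(P[sel(white,(145,178,140,60))][:,2],[5,50,95]))
v,u=np.nonzero(sel(white,(145,178,140,60)));print("plate",rect(rays(np.c_[u,v],.008,K,E)))
red=((hsv[...,0]<8)|(hsv[...,0]>172))&(hsv[...,1]>120)
v,u=np.nonzero(sel(red,(195,178,30,60)));print("bar",rect(rays(np.c_[u,v],.056,K,E)))
teal=(abs(hsv[...,0].astype(int)-90)<8)&(hsv[...,1]>100)
v,u=np.nonzero(sel(teal,(150,190,35,30)));q=rays(np.c_[u,v],.038,K,E);print("stop",rect(q))
E
```

```text
manifold z [0.00097546 0.02515821 0.03489189]
all 820 [ 0.46974797 -0.2717129   0.026     ] (array([ 468.8, -272.2]), 51.7, 125.4, np.float32(-73.07032))
yel 75 [ 0.48348958 -0.32088067  0.026     ] (array([ 483.5, -321.2]), 52.2, 14.4, np.float32(11.454278))
blue 53 [ 0.46205463 -0.24478308  0.036     ] (array([ 462. , -244.8]), 12.2, 52.1, np.float32(-74.231125))
gz [0.00186682 0.00712354 0.01535878]
plate (array([503.6, 128.2]), 331.7, 116.7, np.float32(85.78363))
bar (array([502.4, 128.3]), 19.0, 112.1, np.float32(-3.433928))
stop (array([508.8, 249. ]), 37.2, 42.6, np.float32(-4.7430797))
```

```bash
cat > plan.py <<'E'
# plan.py x y z(mm) heading(deg, tool x) [max mm per row]: rows in tool axes
import sys,math
from plant import state
import numpy as np
from scipy.spatial.transform import Rotation as R
X=list(map(float,sys.argv[1:]));mx=X[4] if len(X)>4 else 48
s=state();w,x,y,z=s["tool_rot"];M=R.from_quat([x,y,z,w]).as_matrix();p=s["tool_pos"]*1000
h=math.degrees(math.atan2(M[1,0],M[0,0]));t=np.array(X[:3])
print("now",p.round(1),"head",round(h,1),"F",s["contact_force"].round(1),"w",round(s["gripper_width"],3),"t",s["time"])
dt=(h-X[3]+180)%360-180
n=max(1,math.ceil(np.linalg.norm(t-p)/mx),math.ceil(abs(dt)/8.5));rows=[]
for i in range(n):
    d=(t-p)/(n-i);c,q=math.cos(math.radians(h)),math.sin(math.radians(h))
    r=[round(d[0]*c+d[1]*q,1),round(d[0]*q-d[1]*c,1),round(-d[2],1),round(dt/n,1)]
    rows.append(r);p=p+d;h-=dt/n
for i in range(0,n,8):print(rows[i:i+8])
E
python3 plan.py 470 60 230 87; python3 -c "
from plant import *;print(camera_params('wrist'))"
```

```text
now [143.6 608.3 231.3] head 166.7 F [-0.4  0.9 -0.5] w 1.007 t 0.6
[[np.float64(-31.7), np.float64(-32.8), np.float64(0.1), 5.7], [np.float64(-34.8), np.float64(-29.5), np.float64(0.1), 5.7], [np.float64(-37.5), np.float64(-25.9), np.float64(0.1), 5.7], [np.float64(-39.9), np.float64(-22.0), np.float64(0.1), 5.7], [np.float64(-41.9), np.float64(-17.9), np.float64(0.1), 5.7], [np.float64(-43.5), np.float64(-13.7), np.float64(0.1), 5.7], [np.float64(-44.6), np.float64(-9.3), np.float64(0.1), 5.7], [np.float64(-45.3), np.float64(-4.8), np.float64(0.1), 5.7]]
[[np.float64(-45.6), np.float64(-0.3), np.float64(0.1), 5.7], [np.float64(-45.4), np.float64(4.2), np.float64(0.1), 5.7], [np.float64(-44.7), np.float64(8.7), np.float64(0.1), 5.7], [np.float64(-43.7), np.float64(13.1), np.float64(0.1), 5.7], [np.float64(-42.1), np.float64(17.4), np.float64(0.1), 5.7], [np.float64(-40.2), np.float64(21.4), np.float64(0.1), 5.7]]
{'mtx': array([[330.96797518,   0.        , 277.90483161],
       [  0.        , 330.96797518, 206.92107513],
       [  0.        ,   0.        ,   1.        ]]), 'T_tool_cam': array([[-1.01762642e-03, -9.58234652e-01, -2.85981320e-01,
         7.21749467e-02],
       [ 9.99999333e-01, -1.13140310e-03,  2.32616307e-04,
        -1.27795412e-04],
       [-5.46461159e-04, -2.85980892e-01,  9.58235165e-01,
        -1.40587788e-01],
       [ 0.00000000e+00,  0.00000000e+00,  0.00000000e+00,
         1.00000000e+00]])}
```

step_arm([
  [-32,-33,-2,5.7],
  [-35,-29,-2,5.7],
  [-37,-26,-2,5.7],
  [-40,-22,-2,5.7],
  [-42,-18,-2,5.7],
  [-43,-14,-2,5.7],
  [-45,-9,-2,5.7],
  [-45,-5,-2,5.7],
])

```text
time: 1.4
tool_pos: [0.3295, 0.2862, 0.2474]
tool_rot: [0.001, 0.501, 0.866, 0.001]
contact_force: [0.7, -0.2, 0.2]
gripper_width: 0.998
```

step_arm([
  [-46,0,-2,5.7],
  [-45,4,-2,5.7],
  [-45,9,-2,5.7],
  [-44,13,-2,5.7],
  [-42,17,-2,5.7],
  [-40,21,0,5.7],
  [0,0,0,0],
])

```text
time: 2.1
tool_pos: [0.4667, 0.0317, 0.2611]
tool_rot: [0.003, 0.744, 0.668, 0.005]
contact_force: [0.2, 0.6, -0.8]
gripper_width: 1.001
```

```bash
sed -i 's/round(d\[0\]\*c+d\[1\]\*q,1)/float(round(d[0]*c+d[1]*q,1))/;s/round(d\[0\]\*q-d\[1\]\*c,1)/float(round(d[0]*q-d[1]*c,1))/;s/round(-d\[2\],1)/float(round(-d[2],1))/' plan.py
python3 - <<'E'
from h import *
s=state();print(s["tool_pos"],s["joint_vel"].round(3));p,d=grab_frame("wrist")
cv2.imwrite("pics/w1.png",p[:,:,::-1]);np.save("w1.npy",d)
import pickle;pickle.dump(s,open("w1.pkl","wb"))
E
python3 plan.py 471 -272 230 106
```

```text
[0.46667795 0.0316652  0.26113815] [ 0.034 -0.032  0.017  0.051  0.03  -0.004]
now [466.   33.5 261.2] head 84.0 F [ 0.1  0.7 -0.4] w 0.999 t 2.15
[[-43.3, 5.3, 4.5, -3.1], [-43.6, 2.9, 4.5, -3.1], [-43.6, 0.5, 4.5, -3.1], [-43.6, -1.9, 4.5, -3.1], [-43.4, -4.3, 4.5, -3.1], [-43.1, -6.7, 4.5, -3.1], [-42.7, -9.0, 4.5, -3.1]]
```

View pics/w1.png

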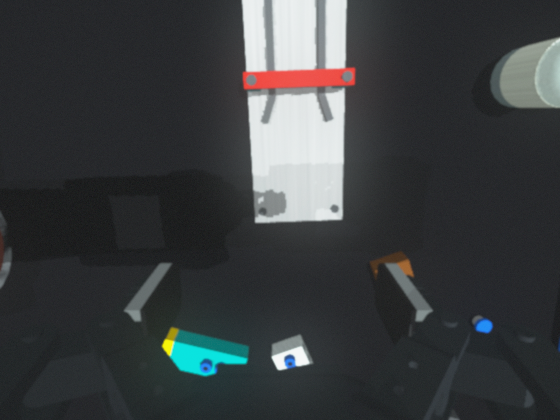

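The view shows the plate's lead-in end at (255–343, ~220), the bar at row ~79 and the flared rails; the white manifold's plug end is at (290,355).

Run:
```python
from h import *
import pickle
s=pickle.load(open("w1.pkl","rb"));K,E=cam("wrist",s);p=cv2.imread("pics/w1.png");g=cv2.cvtColor(p,cv2.COLOR_BGR2HSV)
w=(g[...,1]<70)&(g[...,2]>90)
L=[];Rr=[]
for v in list(range(8,60,3))+list(range(130,210,3)):
    u=np.nonzero(w[v,225:375])[0]+225;L.append((u[0]-.5,v));Rr.append((u[-1]+.5,v))
for nm,q in(("L",L),("R",Rr)):
    q=rays(q,.008,K,E)[:,:2]*1000;f=np.polyfit(q[:,1],q[:,0],1);r=q[:,0]-np.polyval(f,q[:,1]);q=q[abs(r)<3];f=np.polyfit(q[:,1],q[:,0],1)
    print(nm,"head",90-np.degrees(np.arctan(f[0])),"x at y=40,128:",np.polyval(f,[40,128]),"resid",abs(r).max())
B=[]
for u in range(265,335,3):
    v=np.nonzero(w[130:240,u])[0]+130;B.append((u,v[-1]+.5))
q=rays(B,.008,K,E)*1000;print("end",q.mean(0),np.polyfit(q[:,0],q[:,1],1))
red=((g[...,0]<8)|(g[...,0]>172))&(g[...,1]>120)
red[:,:230]=0;red[:,370:]=0;red[110:]=0
v,u=np.nonzero(red);print("bar",rect(rays(np.c_[u,v],.056,K,E)))
print(u.min(),u.max(),v.min(),v.max())
```

```text
L head 85.9279953757978 x at y=40,128: [438.61714564 444.88184685] resid 1.3068474886059107
R head 85.87446749853879 x at y=40,128: [550.63554025 556.98287654] resid 0.6237850533611891
end [490.33882306 -34.8189437    8.        ] [-0.07615972  2.52512551]
bar (array([500.8, 130.2]), 16.7, 110.7, np.float32(-4.1773667))
242 355 67 89
```

step_arm([
  [-43,5,4,-3],
  [-44,3,4,-3],
  [-44,0,4,-3],
  [-44,-2,4,-3],
  [-43,-4,4,-3],
  [-43,-7,4,-3],
  [-43,-9,4,-3],
])

```text
time: 2.85
tool_pos: [0.4746, -0.2696, 0.2332]
tool_rot: [0.005, 0.592, 0.806, 0.008]
contact_force: [1.1, 0.6, 1.1]
gripper_width: 0.997
```

step_arm([
  [-45,0,0,-2],
  [-45,0,0,0],
  [-10,0,0,0],
  [0,0,0,0],
])

```text
time: 3.25
tool_pos: [0.5081, -0.3665, 0.2316]
tool_rot: [0.004, 0.576, 0.818, 0.009]
contact_force: [-0.5, 0.4, -0.3]
gripper_width: 1.003
```

```bash
python3 - <<'E'
from h import *
s=state();print(s["tool_pos"],s["joint_vel"].round(3));p,d=grab_frame("wrist")
cv2.imwrite("pics/w2.png",p[:,:,::-1]);np.save("w2.npy",d)
import pickle;pickle.dump(s,open("w2.pkl","wb"))
print(boxes_of("wrist","manifold"))
E
python3 plan.py 478 -301 100 106
```

```text
[ 0.50810601 -0.36645181  0.23162875] [ 0.01   0.01  -0.002  0.001  0.003 -0.002]
[{'box': [408.5, 2.4, 74.6, 79.4], 'p': 0.92}, {'box': [229.8, 240.2, 56.6, 105.1], 'p': 0.91}, {'box': [0.0, 36.6, 41.9, 81.6], 'p': 0.9}, {'box': [152.8, 0.0, 67.8, 36.1], 'p': 0.61}, {'box': [244.6, 8.1, 52.6, 132.8], 'p': 0.59}]
now [ 507.8 -365.1  231.8] head 109.8 F [-0.6 -0.   0.7] w 0.999 t 3.35
[[17.6, -1.6, 33.0, 0.9], [17.6, -1.9, 33.0, 0.9], [17.5, -2.2, 33.0, 0.9], [17.5, -2.5, 33.0, 0.9]]
```

View pics/w2.png

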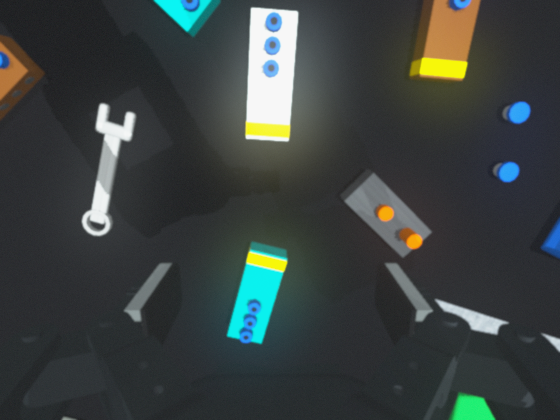

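The manifold shows at (272,75), its yellow band at (267,130), plugs up the image; a teal look-alike lies directly below the fingers (258,295).

Run:
```python
from h import *
import pickle
s=pickle.load(open("w2.pkl","rb"));K,E=cam("wrist",s);p=cv2.imread("pics/w2.png");g=cv2.cvtColor(p,cv2.COLOR_BGR2HSV)
w=((g[...,1]<70)&(g[...,2]>120))|((abs(g[...,0].astype(int)-28)<8)&(g[...,1]>120)&(g[...,2]>120))
L=[];Rr=[]
for v in range(20,134,3):
    u=np.nonzero(w[v,225:320])[0]+225;L.append((u[0]-.5,v));Rr.append((u[-1]+.5,v))
for nm,q in(("L",L),("R",Rr)):
    q=rays(q,.026,K,E)[:,:2]*1000;f=np.polyfit(q[:,1],q[:,0],1)
    r=q[:,0]-np.polyval(f,q[:,1]);print(nm,90-np.degrees(np.arctan(f[0])),np.polyval(f,[-272,-301]),abs(r).max())
Y=(abs(g[...,0].astype(int)-28)<8)&(g[...,1]>120)&(g[...,2]>120);Y[:,:225]=0;Y[:,320:]=0;Y[150:]=0
v,u=np.nonzero(Y);q=rays(np.c_[u,v],.026,K,E)*1000;print("yel",q.mean(0),rect(q/1000))
T=[(u,np.nonzero(w[:60,u])[0][0]-.5) for u in range(256,292,3)]
print("nose edge",rays(T,.026,K,E).mean(0))
```

```text
L 105.49598439803368 [447.49840312 455.53862615] 0.5424934514340976
R 105.78163856648835 [495.37047134 503.56660737] 0.9671811599436069
yel [ 484.2268488  -319.38202964   26.        ] (array([ 484.5, -319.4]), 45.6, 12.0, np.float32(15.625133))
nose edge [ 0.4532044  -0.21386933  0.026     ]
```

```bash
python3 plan.py 472 -276.5 110 105.6
```

```text
now [ 507.8 -365.1  231.8] head 109.8 F [-0.6 -0.   0.7] w 0.999 t 3.35
[[23.9, -0.9, 30.5, 1.0], [23.8, -1.4, 30.5, 1.0], [23.8, -1.8, 30.5, 1.0], [23.8, -2.2, 30.5, 1.0]]
```

step_arm([
  [24,-1,30,1],
  [24,-1,30,1],
  [24,-2,30,1],
  [24,-2,30,1],
  [0,0,0,0],
  [0,0,0,0],
], claw=75)

```text
time: 3.95
tool_pos: [0.4737, -0.262, 0.1122]
tool_rot: [0.007, 0.6, 0.8, 0.01]
contact_force: [-0.1, -1.2, 0.5]
gripper_width: 0.749
```

```bash
python3 plan.py 472 -276.5 2 105.6 20
```

```text
now [ 473.7 -262.   112.2] head 106.3 F [-0.1 -1.2  0.5] w 0.749 t 3.95
[[-2.2, -1.0, 18.4, 0.1], [-2.2, -1.0, 18.4, 0.1], [-2.2, -0.9, 18.4, 0.1], [-2.2, -0.9, 18.4, 0.1], [-2.2, -0.9, 18.4, 0.1], [-2.2, -0.9, 18.4, 0.1]]
```

step_arm([
  [-7,-3,15,0.3],
  [-6,-2,15,0.4],
  [0,0,15,0],
  [0,0,15,0],
  [0,0,10,0],
  [0,0,0,0],
])

```text
time: 4.55
tool_pos: [0.4797, -0.2843, 0.0441]
tool_rot: [0.015, 0.606, 0.795, 0.009]
contact_force: [0.2, 0.7, 0.3]
gripper_width: 0.747
```

```bash
python3 plan.py 472 -276.5 2 105.6 20
```

```text
now [ 479.7 -284.3   44.1] head 105.4 F [0.2 0.7 0.3] w 0.747 t 4.55
[[3.2, -1.8, 14.0, -0.1], [3.2, -1.8, 14.0, -0.1], [3.2, -1.8, 14.0, -0.1]]
```

step_arm([
  [5,-3,4,0],
  [4,-2,4,0],
  [0,0,0,0],
  [0,0,0,0],
])

```text
time: 4.95
tool_pos: [0.4732, -0.2781, 0.0366]
tool_rot: [0.016, 0.606, 0.795, 0.009]
contact_force: [-0.2, -0.0, 0.8]
gripper_width: 0.751
```

```bash
python3 plan.py 472 -276.5 2 105.6 20
```

```text
now [ 473.2 -278.1   36.6] head 105.3 F [-0.2 -0.   0.8] w 0.751 t 4.95
[[0.9, -0.4, 17.3, -0.1], [0.9, -0.4, 17.3, -0.1]]
```

step_arm([
  [1,1,8,0],
  [0,1,8,0],
  [0,1,8,0],
  [0,0,4,0],
  [0,0,0,0],
  [0,0,0,0],
])

```text
time: 5.55
tool_pos: [0.4776, -0.2763, 0.0066]
tool_rot: [0.016, 0.606, 0.795, 0.009]
contact_force: [-0.9, -0.0, -0.5]
gripper_width: 0.748
```

```bash
python3 plan.py 472 -276.5 2 105.6 20
```

```text
now [ 477.6 -276.3    6.6] head 105.4 F [-0.9 -0.  -0.5] w 0.748 t 5.55
[[1.3, -5.5, 4.6, -0.2]]
```

step_arm([
  [1,-3,2,0],
  [0,-2,2,0],
  [0,0,0,0],
])

```text
time: 5.85
tool_pos: [0.4725, -0.277, 0.0025]
tool_rot: [0.017, 0.606, 0.795, 0.009]
contact_force: [-0.2, -0.7, 1.0]
gripper_width: 0.749
```

step_arm([
  [0,0,0,0],
  [0,0,0,0],
  [0,0,0,0],
  [0,0,0,0],
  [0,0,0,0],
  [0,0,0,0],
], claw=40)

```text
time: 6.45
tool_pos: [0.4729, -0.2773, 0.0032]
tool_rot: [0.017, 0.606, 0.795, 0.009]
contact_force: [-0.1, -0.7, -0.3]
gripper_width: 0.503
```

step_arm([
  [0,0,-10,0],
  [0,0,-15,0],
  [0,0,-15,0],
  [0,0,-20,0],
  [0,0,0,0],
  [0,0,0,0],
])

```text
time: 7.05
tool_pos: [0.4672, -0.2744, 0.0643]
tool_rot: [0.013, 0.606, 0.795, 0.009]
contact_force: [-0.1, -0.2, -5.1]
gripper_width: 0.505
```

```bash
python3 plan.py 494 20 90 86
python3 - <<'E'
from h import *
p,d=grab_frame("wrist");q,_=grab_frame("side");
q=cv2.resize(q[190:350,230:430],None,fx=2,fy=2);p=p.copy();cv2.imwrite("pics/g.png",np.vstack([p,cv2.copyMakeBorder(q[:180],0,0,0,560-400,0)])[:,:,::-1])
E
```

```text
now [ 467.2 -274.4   64.3] head 105.4 F [-0.1 -0.2 -5.1] w 0.505 t 7.05
[[39.5, 14.8, -3.7, 2.8], [40.2, 12.9, -3.7, 2.8], [40.8, 11.0, -3.7, 2.8], [41.3, 9.0, -3.7, 2.8], [41.7, 7.0, -3.7, 2.8], [41.9, 5.0, -3.7, 2.8], [42.1, 2.9, -3.7, 2.8]]
```

View pics/g.png

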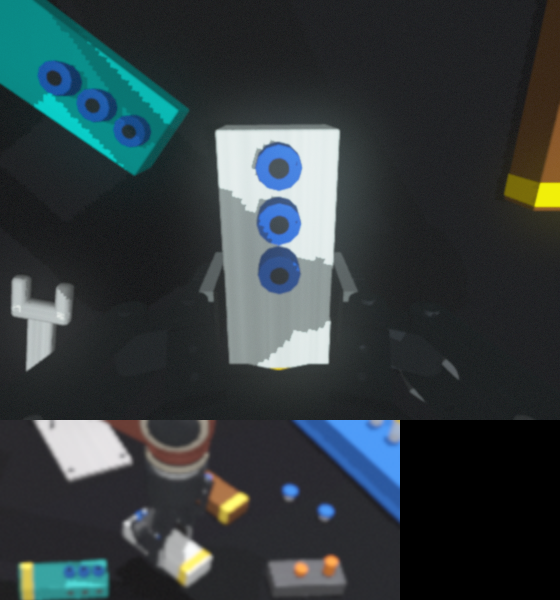

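The block is held straight between the pads, plugs forward, level in the image.

step_arm([
  [39,15,-5,2.8],
  [40,13,-4,2.8],
  [41,11,-4,2.8],
  [41,9,0,2.8],
  [41,7,0,2.8],
  [41,5,0,2.8],
  [30,3,0,2.6],
  [0,0,0,0],
])

```text
time: 7.95
tool_pos: [0.4925, 0.0151, 0.0702]
tool_rot: [0.007, 0.738, 0.675, 0.009]
contact_force: [-0.6, -1.0, -4.8]
gripper_width: 0.5
```

step_arm([
  [0,0,0,0],
  [0,0,0,0],
])

```text
time: 8.15
tool_pos: [0.4911, 0.0154, 0.0684]
tool_rot: [0.006, 0.737, 0.676, 0.007]
contact_force: [0.5, -0.2, -5.3]
gripper_width: 0.499
```

```bash
python3 plan.py 493.8 27.2 40 86 15
python3 - <<'E'
from h import *
import pickle
s=state();p,d=grab_frame("wrist");pickle.dump(s,open("w3.pkl","wb"));cv2.imwrite("pics/w3.png",p[:,:,::-1])
E
```

```text
now [491.1  15.4  68.4] head 85.0 F [ 0.5 -0.2 -5.3] w 0.499 t 8.15
[[4.0, 0.6, 9.5, -0.3], [4.0, 0.6, 9.5, -0.3], [4.0, 0.6, 9.5, -0.3]]
```

View pics/w3.png

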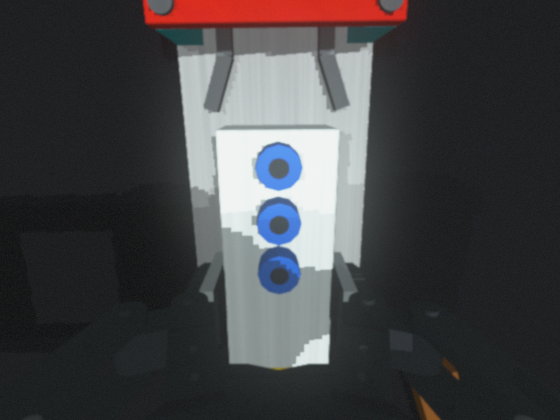

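The block hangs over the lead-in, aligned with the plate; rails' mouths at (215,105) and (340,105), plate edges near (180,60) and (372,60).

Run:
```python
from h import *
import pickle
s=pickle.load(open("w3.pkl","rb"));K,E=cam("wrist",s);p=cv2.imread("pics/w3.png");g=cv2.cvtColor(p,cv2.COLOR_BGR2GRAY).astype(float)
def edges(rows,lo,hi,sgn):
    o=[]
    for v in rows:
        r=cv2.GaussianBlur(g[v:v+1],(5,1),0)[0];o.append((lo+np.argmax(sgn*np.diff(r[lo:hi]))+.5,v))
    return o
def fit(q,z):
    q=rays(q,z,K,E)[:,:2]*1000;f=np.polyfit(q[:,1],q[:,0],1);r=q[:,0]-np.polyval(f,q[:,1]);k=abs(r)<2*r.std()+.1;return np.polyfit(q[k,1],q[k,0],1)
L=fit(edges(range(50,180,4),165,210,1),.008);R=fit(edges(range(50,180,4),350,385,-1),.008)
print("plate head",[90-np.degrees(np.arctan(f[0])) for f in(L,R)],"mid x at y=40,85,130",[(np.polyval(L,y)+np.polyval(R,y))/2 for y in(40,85,130)],np.polyval(R,85)-np.polyval(L,85))
zt=s["tool_pos"][2]-.0025+.026
l=fit(edges(range(135,180,3),205,230,1),zt);r=fit(edges(range(135,230,3),325,350,-1),zt)
n=rays([(220,129),(336,129)],zt,K,E)*1000;print("nose corners",n,"width",np.linalg.norm(n[1]-n[0]))
print("man head",[90-np.degrees(np.arctan(f[0])) for f in(l,r)],"mid at y nose",(np.polyval(l,n[0,1])+np.polyval(r,n[0,1]))/2)
c,t=n.mean(0)[:2],s["tool_pos"][:2]*1000;print("nose-tcp",c-t,np.linalg.norm(c-t))
```

```text
plate head [np.float64(85.84866027862928), np.float64(85.7714343120763)] mid x at y=40,85,130 [np.float64(494.5440410597522), np.float64(497.84070241652614), np.float64(501.1373637733001)] 108.90091617664666
nose corners [[477.08190014  82.59468723  91.85017683]
 [517.01119105  79.01185418  91.85017683]] width 40.08971147063112
man head [np.float64(85.14461738679904), np.float64(84.89699597243606)] mid at y nose 496.8282483971814
nose-tcp [ 5.94406443 65.36691444] 65.6366163491651
```

step_arm([
  [4,1,9,-0.4],
  [4,1,9,-0.4],
  [4,0.5,9,0],
  [0,0,0,0],
  [0,0,0,0],
])

```text
time: 8.7
tool_pos: [0.4947, 0.0252, 0.0377]
tool_rot: [0.005, 0.734, 0.679, 0.006]
contact_force: [0.9, 0.2, -4.8]
gripper_width: 0.504
```

```bash
python3 plan.py 493.6 27.2 17 85.8 15
```

```text
now [494.7  25.2  37.7] head 85.6 F [ 0.9  0.2 -4.8] w 0.504 t 8.7
[[1.0, -0.6, 10.4, -0.1], [1.0, -0.6, 10.4, -0.1]]
```

step_arm([
  [1,-0.8,8,-0.2],
  [1,-0.5,8,0],
  [0,0,4,0],
  [0,0,0,0],
  [0,0,0,0],
])

```text
time: 9.2
tool_pos: [0.4939, 0.0273, 0.0161]
tool_rot: [0.005, 0.733, 0.681, 0.006]
contact_force: [-0.1, 0.1, -4.7]
gripper_width: 0.507
```

```bash
python3 plan.py 493.6 27.2 11.5 85.8 15
```

```text
now [493.9  27.3  16.1] head 85.8 F [-0.1  0.1 -4.7] w 0.507 t 9.2
[[-0.2, -0.3, 4.6, -0.0]]
```

step_arm([
  [0,-0.3,1.5,0],
  [0,0,1.5,0],
  [0,0,1,0],
  [0,0,0,0],
])

```text
time: 9.6
tool_pos: [0.4944, 0.0272, 0.0126]
tool_rot: [0.006, 0.733, 0.681, 0.007]
contact_force: [-0.9, 0.1, -3.5]
gripper_width: 0.504
```

step_arm([
  [0,0,0.5,0],
  [0,0,0,0],
])

```text
time: 9.8
tool_pos: [0.4947, 0.0272, 0.0123]
tool_rot: [0.006, 0.733, 0.681, 0.007]
contact_force: [-0.2, -0.2, -4.5]
gripper_width: 0.5
```

step_arm([
  [0,0,0.6,0],
  [0,0,0,0],
])

```text
time: 10.0
tool_pos: [0.4949, 0.0272, 0.0121]
tool_rot: [0.006, 0.733, 0.68, 0.007]
contact_force: [-0.9, 0.7, -4.7]
gripper_width: 0.499
```

step_arm([
  [0,-1,1.2,0],
  [0,-0.5,0.5,0],
  [0,0,0,0],
])

```text
time: 10.3
tool_pos: [0.495, 0.0273, 0.0119]
tool_rot: [0.007, 0.733, 0.681, 0.008]
contact_force: [-0.7, -0.1, -2.6]
gripper_width: 0.505
```

step_arm([
  [0,0,1,0],
  [0,0,0,0],
])

```text
time: 10.5
tool_pos: [0.4951, 0.0274, 0.0116]
tool_rot: [0.007, 0.733, 0.681, 0.008]
contact_force: [-2.2, -0.4, -0.1]
gripper_width: 0.503
```

step_arm([
  [0,0,0,0],
  [0,0,0,0],
  [0,0,0,0],
  [0,0,0,0],
], claw=75)

```text
time: 10.9
tool_pos: [0.497, 0.0271, 0.0127]
tool_rot: [0.009, 0.733, 0.68, 0.01]
contact_force: [-0.9, 0.2, -0.0]
gripper_width: 0.748
```

step_arm([
  [0,0,-10,0],
  [0,0,-15,0],
  [0,0,-20,0],
  [0,0,-25,0],
  [-20,0,-20,0],
  [-40,0,0,0],
  [-40,0,0,0],
  [0,0,0,0],
])

```text
time: 11.7
tool_pos: [0.4891, -0.0757, 0.1127]
tool_rot: [0.012, 0.731, 0.682, 0.011]
contact_force: [0.2, -0.0, 0.5]
gripper_width: 0.747
```

step_arm([
  [0,0,0,0],
  [0,0,0,0],
  [0,0,0,0],
  [0,0,0,0],
  [0,0,0,0],
  [0,0,0,0],
], claw=0)

```text
time: 12.3
tool_pos: [0.4891, -0.0728, 0.1133]
tool_rot: [0.012, 0.73, 0.683, 0.012]
contact_force: [-1.3, 0.4, 0.0]
gripper_width: 0.001
```

```bash
python3 plan.py 487.7 -55 40 85.8 15
python3 - <<'E'
from h import *
import pickle
s=state();p,d=grab_frame("wrist");pickle.dump(s,open("w4.pkl","wb"));cv2.imwrite("pics/w4.png",p[:,:,::-1])
E
```

```text
now [489.1 -72.8 113.3] head 86.2 F [-1.3  0.4  0. ] w 0.001 t 12.3
[[2.9, -0.4, 12.2, 0.1], [2.9, -0.4, 12.2, 0.1], [2.9, -0.4, 12.2, 0.1], [2.9, -0.4, 12.2, 0.1], [2.9, -0.5, 12.2, 0.1], [2.9, -0.5, 12.2, 0.1]]
```

View pics/w4.png

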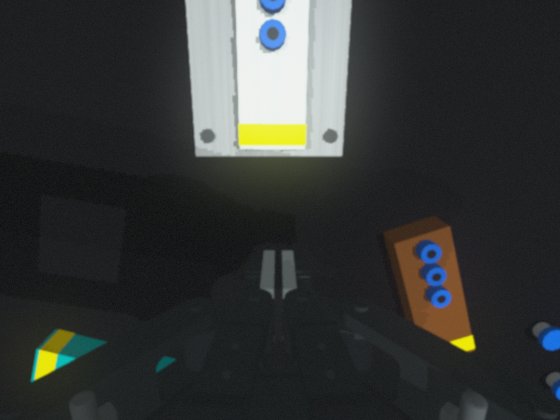

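The block lies flat on the plate with its tail edge at row ~150 and centre column 272, against the plate's (190–350) centre 270; the shut fingers are clear behind.

```bash
python3 - <<'E'
from h import *
import pickle
s=pickle.load(open("w4.pkl","rb"));K,E=cam("wrist",s);p=cv2.imread("pics/w4.png");g=cv2.cvtColor(p,cv2.COLOR_BGR2HSV)
Y=(abs(g[...,0].astype(int)-28)<8)&(g[...,1]>120)&(g[...,2]>120);Y[:,:225]=0;Y[:,320:]=0;Y[200:]=0
v,u=np.nonzero(Y);q=rays(np.c_[u,v],.034,K,E)*1000;c=q.mean(0);print("yel",c,rect(q/1000))
h=np.radians(85.8);a=np.array([np.cos(h),np.sin(h)]);G=np.array([501,130]);r=c[:2]-G
print("band in gauge x,y",r@a,a[0]*r[1]-a[1]*r[0],"-> nose gx",r@a+110,"tail world",c[:2]-10*a)
print("plug dir",rays([(272,34)],.044,K,E)*1000)
e=rays([(194,156),(344,156)],.008,K,E)*1000;print("plate end",e)
E
python3 plan.py 488 -72 30 85.8 25
```

```text
yel [491.94257418 -16.3988217   34.        ] (array([492.1, -16.3]), 12.7, 43.6, np.float32(-4.0995727))
band in gauge x,y -146.66901386599108 -1.6888838688281034 -> nose gx -36.669013865991076 tail world [491.21019221 -26.37196647]
plug dir [[496.25387865  40.43715604  44.        ]]
plate end [[434.18788897 -29.84598699   8.        ]
 [544.9921261  -37.9212746    8.        ]]
now [489.1 -72.8 113.3] head 86.2 F [-0.1 -0.2  0.2] w -0.001 t 12.35
[[0.2, -0.3, 20.8, 0.1], [0.2, -0.3, 20.8, 0.1], [0.2, -0.3, 20.8, 0.1], [0.2, -0.3, 20.8, 0.1]]
```

step_arm([
  [0,1,20,0.2],
  [0,1,20,0.2],
  [0,0,20,0],
  [0,0,18,0],
  [0,0,10,0],
  [0,0,5,0],
  [0,0,0,0],
  [0,0,0,0],
])

```text
time: 13.15
tool_pos: [0.4965, -0.0726, 0.0192]
tool_rot: [0.013, 0.732, 0.681, 0.013]
contact_force: [0.2, 0.5, -0.0]
gripper_width: 0.0
```

```bash
python3 plan.py 489.5 -45 15 85.8 25
```

```text
now [496.5 -72.6  19.2] head 85.8 F [ 0.2  0.5 -0. ] w 0.0 t 13.15
[[13.5, -4.5, 2.1, 0.0], [13.5, -4.5, 2.1, 0.0]]
```

step_arm([
  [5,-5,2,0],
  [5,-4,1,0],
  [0,0,0,0],
  [0,0,0,0],
])

```text
time: 13.55
tool_pos: [0.4894, -0.0613, 0.0181]
tool_rot: [0.015, 0.732, 0.681, 0.014]
contact_force: [0.2, -0.0, -0.3]
gripper_width: -0.002
```

```bash
python3 plan.py 490 -40 16 85.8 25
```

```text
now [489.4 -61.3  18.1] head 85.9 F [ 0.2 -0.  -0.3] w -0.002 t 13.55
[[21.3, -0.9, 2.1, 0.1]]
```

step_arm([
  [5,0,0,0],
  [5,0,0,0],
  [5,0,0,0],
  [3,0,0,0],
  [2,0,0,0],
  [2,0,0,0],
  [0,0,0,0],
])

```text
time: 14.25
tool_pos: [0.4917, -0.0373, 0.0187]
tool_rot: [0.016, 0.732, 0.681, 0.014]
contact_force: [0.5, -0.2, 0.6]
gripper_width: 0.0
```

step_arm([
  [2,0,0,0],
  [2,0,0,0],
  [2,0,0,0],
  [2,0,0,0],
])

```text
time: 14.65
tool_pos: [0.4923, -0.0305, 0.0187]
tool_rot: [0.017, 0.732, 0.681, 0.013]
contact_force: [0.4, -2.7, -0.2]
gripper_width: 0.001
```

step_arm([
  [4,-0.6,0,0],
  [4,-0.6,0,0],
  [4,-0.6,0,0],
  [4,-0.4,0,0],
  [4,-0.4,0,0],
  [4,-0.4,0,0],
  [0,0,0,0],
])

```text
time: 15.35
tool_pos: [0.4912, -0.0039, 0.0187]
tool_rot: [0.017, 0.732, 0.681, 0.014]
contact_force: [0.1, -0.9, -1.2]
gripper_width: -0.001
```

```bash
python3 plan.py 496 62 18 85.8 25
```

```text
now [491.2  -3.9  18.7] head 85.9 F [ 0.1 -0.9 -1.2] w -0.001 t 15.35
[[22.0, 0.0, 0.2, 0.0], [22.0, 0.0, 0.2, 0.0], [22.0, -0.0, 0.2, 0.0]]
```

step_arm([
  [4,0,0,0],
  [4,0,0,0],
  [4,0,0,0],
  [4,0,0,0],
  [4,0,0,0],
  [4,0,0,0],
])

```text
time: 15.95
tool_pos: [0.493, 0.0214, 0.0187]
tool_rot: [0.017, 0.732, 0.681, 0.013]
contact_force: [-0.8, -4.0, 0.4]
gripper_width: 0.003
```

step_arm([
  [4,0,0,0],
  [4,0,0,0],
  [4,0,0,0],
  [4,0,0,0],
  [4,0,0,0],
  [0,0,0,0],
])

```text
time: 16.55
tool_pos: [0.4946, 0.0438, 0.0187]
tool_rot: [0.017, 0.732, 0.681, 0.013]
contact_force: [-0.2, -2.6, 0.7]
gripper_width: 0.001
```

Run:
```python
from h import *
print(state()["tool_pos"].round(4),state()["contact_force"].round(1))
p,d=grab_frame("wrist");q,_=grab_frame("top")
q=cv2.resize(q[170:240,140:280],None,fx=4,fy=4,interpolation=cv2.INTER_CUBIC)
cv2.imwrite("pics/w5.png",np.vstack([p[:300],q])[:,:,::-1])
```

```text
[0.4946 0.0438 0.0187] [-0.2 -2.6  0.7]
```

View pics/w5.png

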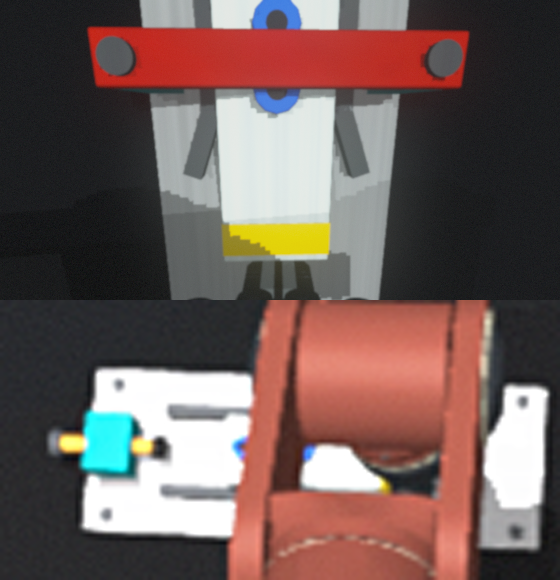

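The block is under the bar, straight between the rails, with its tail against the fingers (275,255); in the top view the rubber tip ends near column 168 of the crop, with clear space ahead of the first plug (235).

Run:
```python
from h import *
K,E=cam("top");a=np.array([np.cos(np.radians(85.8)),np.sin(np.radians(85.8))])
for n,uv,z in(("tip",(182,206.3),.022),("plugfront",(198.5,206),.044)):
    q=rays([uv],z,K,E)[0,:2]*1000;print(n,q,(q-[501.5,129])@a)
```

```text
tip [508.00269252 211.98163453] 83.23503093273756
plugfront [502.75594661 164.12464237] 35.12229760959236
```

step_arm([
  [3,0,0,0],
  [3,0,0,0],
  [3,0,0,0],
  [3,0,0,0],
  [2,0,0,0],
])

```text
time: 17.15
tool_pos: [0.4956, 0.0577, 0.0186]
tool_rot: [0.018, 0.732, 0.681, 0.013]
contact_force: [-0.7, -3.0, 0.3]
gripper_width: -0.0
```

step_arm([
  [2,0,0,0],
  [2,0,0,0],
  [2,0,0,0],
  [2,0,0,0],
  [2,0,0,0],
])

```text
time: 17.65
tool_pos: [0.4964, 0.0685, 0.0187]
tool_rot: [0.018, 0.732, 0.681, 0.013]
contact_force: [0.1, -3.3, 1.1]
gripper_width: 0.001
```

step_arm([
  [1.5,0,0,0],
  [1.5,0,0,0],
  [1.5,0,0,0],
  [1.5,0,0,0],
])

```text
time: 18.05
tool_pos: [0.4969, 0.075, 0.0187]
tool_rot: [0.018, 0.732, 0.681, 0.013]
contact_force: [-0.5, -2.5, 0.2]
gripper_width: 0.0
```

step_arm([
  [1,0,0,0],
  [1,0,0,0],
  [1,0,0,0],
])

```text
time: 18.35
tool_pos: [0.4971, 0.0783, 0.0186]
tool_rot: [0.018, 0.732, 0.681, 0.013]
contact_force: [0.5, -3.4, 1.6]
gripper_width: -0.001
```

step_arm([
  [1,0,0,0],
  [1,0,0,0],
])

```text
time: 18.55
tool_pos: [0.4973, 0.0804, 0.0186]
tool_rot: [0.018, 0.732, 0.681, 0.013]
contact_force: [-0.5, -3.2, 1.7]
gripper_width: 0.004
```

step_arm([
  [1,0,0,0],
  [1,0,0,0],
])

```text
time: 18.75
tool_pos: [0.4974, 0.0825, 0.0187]
tool_rot: [0.018, 0.732, 0.681, 0.013]
contact_force: [0.2, -3.8, 1.0]
gripper_width: -0.001
```

step_arm([
  [0.8,0,0,0],
  [0.8,0,0,0],
])

```text
time: 18.95
tool_pos: [0.4976, 0.0843, 0.0186]
tool_rot: [0.018, 0.732, 0.681, 0.013]
contact_force: [-0.3, -3.6, 1.3]
gripper_width: -0.002
```

step_arm([
  [0.8,0,0,0],
  [0.8,0,0,0],
])

```text
time: 19.15
tool_pos: [0.4977, 0.086, 0.0186]
tool_rot: [0.018, 0.732, 0.681, 0.013]
contact_force: [0.2, -3.6, 1.9]
gripper_width: -0.001
```

step_arm([
  [0.8,0,0,0],
  [0.8,0,0,0],
])

```text
time: 19.35
tool_pos: [0.4978, 0.0868, 0.0187]
tool_rot: [0.019, 0.732, 0.681, 0.012]
contact_force: [-0.1, -7.2, 2.0]
gripper_width: 0.006
```

step_arm([
  [0.7,0,0,0],
])

```text
time: 19.45
tool_pos: [0.4978, 0.0868, 0.0187]
tool_rot: [0.019, 0.732, 0.681, 0.011]
contact_force: [-0.8, -6.7, 3.2]
gripper_width: -0.001
```

step_arm([
  [1.0,0,0,0],
  [1.1,0,0,0],
])

```text
time: 19.65
tool_pos: [0.4978, 0.0868, 0.0187]
tool_rot: [0.021, 0.731, 0.682, 0.009]
contact_force: [-0.8, -9.0, 2.6]
gripper_width: 0.003
```

step_arm([
  [1.3,0,0,0],
  [1.3,0,0,0],
])

```text
time: 19.85
tool_pos: [0.4978, 0.0869, 0.0188]
tool_rot: [0.023, 0.731, 0.682, 0.006]
contact_force: [-0.5, -9.5, 3.2]
gripper_width: -0.002
```

step_arm([
  [1.6,0,0,0],
  [1.6,0,0,0],
])

```text
time: 20.05
tool_pos: [0.4979, 0.0869, 0.0189]
tool_rot: [0.025, 0.73, 0.683, 0.003]
contact_force: [-0.3, -10.1, 2.8]
gripper_width: 0.003
```

step_arm([
  [1.9,0,0,0],
  [1.9,0,0,0],
  [1.9,0,0,0],
  [1.9,0,0,0],
])

```text
time: 20.45
tool_pos: [0.4979, 0.0869, 0.0191]
tool_rot: [0.03, 0.729, 0.684, -0.004]
contact_force: [-1.4, -11.7, 3.1]
gripper_width: 0.0
```

step_arm([
  [2,0,0,0],
  [2,0,0,0],
  [2,0,0,0],
  [2,0,0,0],
])

```text
time: 20.85
tool_pos: [0.4979, 0.0866, 0.0193]
tool_rot: [0.036, 0.728, 0.685, -0.012]
contact_force: [-1.5, -11.2, 3.0]
gripper_width: 0.001
```

step_arm([
  [2,0,0,0],
  [2,0,0,0],
  [2,0,0,0],
  [2,0,0,0],
])

```text
time: 21.25
tool_pos: [0.4979, 0.0864, 0.0195]
tool_rot: [0.041, 0.727, 0.685, -0.02]
contact_force: [-0.7, -13.0, 2.9]
gripper_width: -0.002
```

step_arm([
  [1.7,0,0,0],
  [1.7,0,0,0],
  [1.7,0,0,0],
  [1.7,0,0,0],
  [1.7,0,0,0],
])

```text
time: 21.75
tool_pos: [0.4978, 0.0861, 0.0198]
tool_rot: [0.047, 0.726, 0.686, -0.029]
contact_force: [-0.2, -10.6, 2.7]
gripper_width: -0.003
```

step_arm([
  [-2,0,0,0],
  [-4,0,0,0],
  [-8,0,0,0],
  [-12,0,0,0],
  [-12,0,-5,0],
  [-20,0,-15,0],
  [-20,0,-20,0],
  [-20,0,-30,0],
])

```text
time: 22.55
tool_pos: [0.485, -0.0066, 0.0964]
tool_rot: [0.041, 0.725, 0.687, -0.031]
contact_force: [1.0, -0.2, 0.4]
gripper_width: 0.002
```

step_arm([
  [-20,0,-30,0],
  [-20,0,-30,0],
  [0,0,-20,0],
  [0,0,0,0],
  [0,0,0,0],
])

```text
time: 23.05
tool_pos: [0.4826, -0.0454, 0.1902]
tool_rot: [0.045, 0.727, 0.684, -0.028]
contact_force: [-0.6, 0.3, -1.1]
gripper_width: 0.001
```

Run:
```python
from h import *
import pickle
s=state();print(s["time"],s["tool_pos"].round(4),s["contact_force"].round(1))
p,d=grab_frame("wrist");q,_=grab_frame("top")
q=cv2.resize(q[170:240,140:280],None,fx=4,fy=4,interpolation=cv2.INTER_CUBIC)
cv2.imwrite("pics/w6.png",np.vstack([p[:300],q])[:,:,::-1])
```

```text
23.05 [ 0.4826 -0.0454  0.1902] [-0.6  0.3 -1.1]
```

View pics/w6.png

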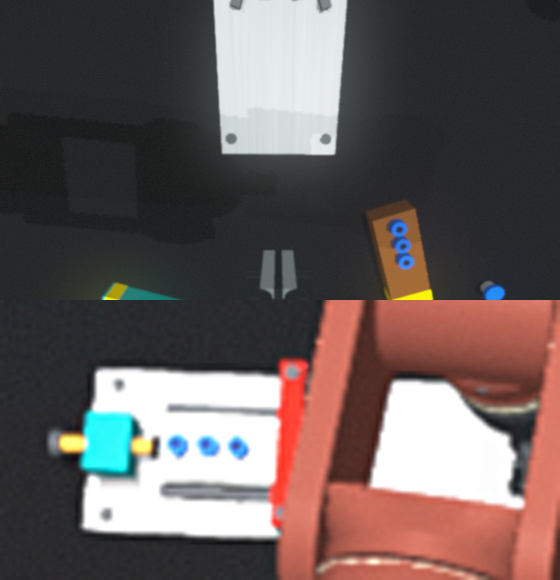

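The top view shows the block between the rails with its nose at the black tip (col ~160), the front plug at 178, and the gripper well clear.

```bash
python3 -c "
from plant import *;print(job_done())"
```

```text
the job is handed in; nothing more can be done
None
```

The aluminium manifold is lying flat between the rails, under the bar, with its nose against the rubber tip of the stop screw. I gripped it by its sides, set it on the lead-in plate with the plugs towards the bar, and pushed it in from behind with the fingers shut. The job was handed in at about 23 s of the 72 s allowed.

- **Push and hold:** It took about 3–3.6 N to slide the block. I felt the screw when the force rose to about 7 N, then built up to the hold. The hold lasted about 1.7 s, with readings of 10.1 to 13.0 N against a target of about 11.3 N. The force was not perfectly steady.
- **Tool tilt:** The tool slowly tilted by about 6° while holding. The block did not visibly shift.
- **Last checks:** In the final top view the nose is at the tip and the block is straight between the rails. The gripper is well clear and reads about zero contact force. The arm hid part of the scene behind the bar, so I did not see the block's tail in that picture, and I did not re-check the other items on the bench.

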